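# Load a specimen carrier under the microscope's bar and latch it

### The arm

A 6-joint arm with a two-finger parallel gripper is mounted at the origin on the work surface. World frame = base frame: x ahead of the robot, y to its left, z up, the work surface at z = 0. Lengths are in m, angles in rad, forces in N, time in s.
With the tool pointing down it reaches from about 0.3 to 0.95 m from the base axis. Payload 3.1 kg.
Tool frame: the origin (TCP) lies at the very end of the fingers, on their centre line; the grasp point (between the pads) lies 19 mm behind it; z points along the fingers, y is the line along which they close (so a half turn about z gives the same grasp; the last joint's range is limited). The gripper opens to 85 mm and grips with 20 to 120 N. Pads are 22 mm wide; open, the fingers measure 114 mm over their backs; the gripper's body (76 mm by 85 mm) begins 54 mm behind the grasp point. The pads swing forward as they close: fully open they stand 13 mm farther back than shut.
Start: joints at [1.2, 0.308, 1.634, -0, 1.2, -0.07], TCP at [0.185, 0.597, 0.231] pointing down, gripper open.
Joint ranges: [-3.06, 3.06], [-0.79, 1.96], [0.05, 2.63], [-1.19, 4.34], [0.05, 2.64], [-2.94, 2.94]. Speed limits (rad/s): [2.79, 2.79, 3.14, 3.14, 3.14, 3.14].

### API

Orientations are given as a unit quaternion [w, x, y, z].
In Python, from plant import bot gives the robot as it stands.
- The arm moves only by the tool move_arm, never from a script. Its arguments are lists of equal length, an entry for each row: "offset": the shift along the tool's x, y, z in mm, a list of three; "angular": the turn, a rotation vector about the tool's x, y, z in rad, a list of three; "gripper": the finger opening in mm, from 0 to 85.4. A call has exactly 5 rows; each row shifts and turns the commanded pose from where the row before left it, along the tool's axes as they then stand; what a row does not reach is not made up. A row lasts 1/8 s, in which the tool goes at most 62.5 mm and 10.7 degrees, less where a joint would pass 70% of its speed; a pose out of reach is approached as far as the arm can. A call with a gripper value outside its range is refused whole. The fingers move at their own pace and stop on an object; "squeeze" is the grip in N (left out, the last holds). Time passes only in rows, so rows that do not move let the fingers close, or fill a call up. It gives the time, the measured TCP pose, the force, the opening and the grip force at its end, in the units of the state.
- bot.get_state(): the state, without advancing time (a new reading comes with each control period).
- bot.read_camera(name): name is "scene" or "top" or "wrist"; returns the picture (384x512x3 uint8, blue, green, red); there is no depth.
- bot.calibration(name): a dict with "camera_matrix" (3x3 intrinsics, pixels), "R" (3x3) and "t" (3): a world point X has camera coordinates R X + t; the wrist camera has in their place "hand_eye" (4x4, takes a point from camera to tool coordinates, whose origin is the TCP and whose axes are the flange's). Camera axes: x right, y down, z forward; pixel columns grow to the right and rows downward; lengths in m; the calibration is good to about 2 mm. A picture is of the moment at which its call begins: read the wrist's pose just before it. calibration takes no time and is no camera call.
- bot.job_done(): hands the job in; it is judged then, once.
The state is a dict: "time": time; "joints": joint angles; "dq": joint speeds; "tau": joint torques, N m; "eef_pos": TCP position; "eef_rot": TCP orientation; "wrist_force": force on the tool from outside, world axes, zero at the start; "moment": the same for the moment, N m; "width": finger opening in m; "gripper_force": force on a finger pad.
Only numpy, scipy, OpenCV 4.12 (cv2) and the standard library are available. Lean on these libraries where they do the work, as an engineer would, in place of code of your own. Each camera call takes 0.05 s, during which the arm holds its last target. There are 200 camera calls.

### The job

Pick up the narrow specimen carrier (it has a fin to hold it by), set it on the microscope stage and slide it, window end first, under the fixed steel bar until it is fully home against the end stop. Then swing the steel latch all the way across behind it and let go. Do not knock the microscope's optical head, and leave the other things on the table where they are.

Things in the scene. Friction and masses are not known exactly. Their poses are not given: they have to be found in the camera images.
- carrier: Narrow specimen carrier: aluminium plate 120 mm (x) x 60 (y) x 10 thick, flat on the table at the start. Grip fin on its rear part: 30 mm long (x), 14 thick (y), centred at x -40, y 0, from z 10 to z 60 mm. Origin: centre of the plate's underside; x points to the leading end, which has one round amber window; z up. About 0.2 kg (varies).
- wide_carrier: A bystander: like the narrow carrier (same length, fin, axes) but 96 mm wide with two amber windows; it does not fit the slot.
- scope: Fixed microscope, white base and limb, black stage. Origin on the table; x points from the loading side (by the robot) into the slot, y left, z up. Stage floor at z 70 mm, x -145 to 90, y -75 to 75. An end stop on it has its face at x 60. Limb: x 10 to 100, y 80 to 130.
- head: The microscope's white optical head, fixed over the stage on the limb. Origin on its underside, at scope (0, 0, 242) mm, scope axes. The underside covers scope x -45 to 90, y -45 to 45 and so overhangs part of a seated carrier's fin; 60 mm tall, tubes above. The objective hangs at scope x 50, y 0, down to z 132.
- home (a point): Where the carrier's origin is when it is fully home: on the stage floor, leading end against the end stop. At scope (0, 0, 70) mm; scope axes.
- slot_mouth (a point): Middle of the slot's mouth at the bar's front edge, scope (0, 0, 77) mm; scope axes. The fixed steel bar spans x 0 to 22; the slot below it is 14 mm high, the bar's top 26 mm above the stage floor. Side guides 14 mm tall, inner faces at y -32.5 and 32.5, run from x -30 to 60; from x -60 to -30 a flared entry, about 82 mm wide at its start.
- latch_pin (a point): Upright round pin at the free end of the steel swing latch, for taking or pushing it: 12 mm diameter, from 14 to 54 mm above the stage floor. This point is on its axis, 36 mm above the stage floor.
- latch (a joint): Swing latch: arm on an upright pivot at scope x -72, y -65; pivot to pin 110 mm; arm 12 mm wide, 2 to 14 mm above the stage floor. At 0 rad it points back and outward (heading 3.64 rad counter-clockwise from scope x); grows clockwise from above to 2.07 at its stop, pointing along scope y just behind a seated carrier, pin at x -72, y 45. About 0.5 N at the pin; stays where left.
- bottle: A bystander: clear capped bottle, 60 mm diameter, 160 mm tall. Origin: centre of its underside (when it stands or lies as at the start).
- vial_box: A bystander: white open box 75 x 170 mm with five capped vials, 55 mm tall. Origin: centre of its underside (when it stands or lies as at the start).
- pot: A bystander: small jar, 40 mm diameter, 42 mm tall. Origin: centre of its underside (when it stands or lies as at the start).
- dish: A bystander: flat white round cap, 60 mm diameter, 16 mm tall. Origin: centre of its underside (when it stands or lies as at the start).
- slide_box: A bystander: closed grey box 100 x 85 x 35 mm. Origin: centre of its underside (when it stands or lies as at the start).
- brush: A bystander: small brush, 140 mm long. Origin: centre of its underside (when it stands or lies as at the start).
Things that resemble listed ones, but are neither listed nor needed, are in the scene too. What is shaped like the carrier but green or turquoise is not meant.

How it is judged:
By the outcome, as a careful person would: the job done as asked, in the order asked, and still so for the second after the job is handed in, with the robot touching nothing.
It also fails if it takes over 67 s, if anything falls off the work surface, if the arm or the gripper's body presses on something with over 40 N, if the wrist force passes 120 N, or if a joint passes its speed limit or range.

## Working session

There is one attempt and no reset: what is moved stays moved. The work goes in short steps, Python scripts to look and compute and a tool call to move; the robot and the scene stay as the last step left them, time stands still between calls to the robot, and variables do not carry over. Pictures are saved under pics/ and viewed, at most 10 in all, crops included, and the job is handed in when it is done.

Besides the shell and the picture viewer there is one more tool, called by a JSON object that holds its "op" and its "data". move_arm: Moves the arm, as the interface text tells. Its arguments: {"type":"object","properties":{"offset":{"type":"array"},"angular":{"type":"array"},"gripper":{"type":"array"},"squeeze":{"type":"number"}},"required":["offset","angular","gripper"]}

```bash
ls; mkdir -p pics; python3 - <<'E'
from plant import bot
import cv2
for n in("top","scene"):
    c=bot.calibration(n);print(n,c)
    cv2.imwrite(f"pics/{n}0.png",cv2.resize(bot.read_camera(n),(800,600),interpolation=cv2.INTER_CUBIC))
print(bot.calibration("wrist"));print(bot.get_state())
E
```

```text
pics
top {'camera_matrix': array([[461.42554154,   0.        , 250.01552204],
       [  0.        , 461.42554154, 191.28268812],
       [  0.        ,   0.        ,   1.        ]]), 'R': array([[ 0.00171891, -0.99999182,  0.00366262],
       [-0.97881207, -0.00243242, -0.2047462 ],
       [ 0.20475344, -0.00323307, -0.97880824]]), 't': array([-0.08423412,  0.57975122,  1.34616187])}
scene {'camera_matrix': array([[374.2643823 ,   0.        , 252.65128519],
       [  0.        , 374.2643823 , 187.23886151],
       [  0.        ,   0.        ,   1.        ]]), 'R': array([[ 0.75998037,  0.64979553,  0.01398583],
       [ 0.4609137 , -0.52364893, -0.71648472],
       [-0.45824491,  0.55096058, -0.69746257]]), 't': array([-0.3604155 , -0.1957966 ,  1.47954158])}
{'camera_matrix': array([[289.01750006,   0.        , 257.49877913],
       [  0.        , 289.01750006, 189.9384449 ],
       [  0.        ,   0.        ,   1.        ]]), 'hand_eye': array([[ 2.96446729e-04, -9.46380413e-01, -3.23054215e-01,
         8.24970158e-02],
       [ 9.99999894e-01,  3.94497912e-04, -2.38035585e-04,
  
[... 179 characters left out ...]
00000000e+00]])}
{'time': 0.1, 'joints': array([ 1.20029823e+00,  3.08911049e-01,  1.63506555e+00,  1.26638756e-05,
        1.19972943e+00, -6.96908383e-02]), 'dq': array([-0.00087667, -0.00075806, -0.0042091 ,  0.00052449,  0.00194277,
        0.00130558]), 'tau': array([-9.46412802e-04, -4.16407657e+01, -2.77646345e+01, -3.27367670e-04,
        4.07033425e-03, -9.68761327e-06]), 'eef_pos': array([0.18492451, 0.59622382, 0.23016323]), 'eef_rot': array([-2.36453832e-04,  1.49839411e-01,  9.88709783e-01, -1.02990740e-03]), 'wrist_force': array([-0.02752219,  0.09301887, -0.41864997]), 'moment': array([-0.01786547,  0.01959497,  0.00289084]), 'gripper_force': 0.0, 'width': 0.08504383708691918}
```

View pics/top0.png

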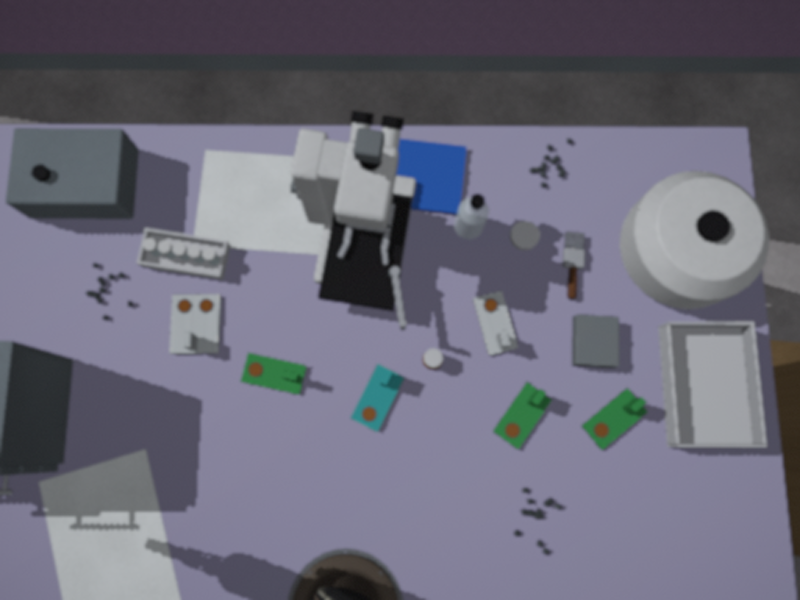

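View pics/scene0.png

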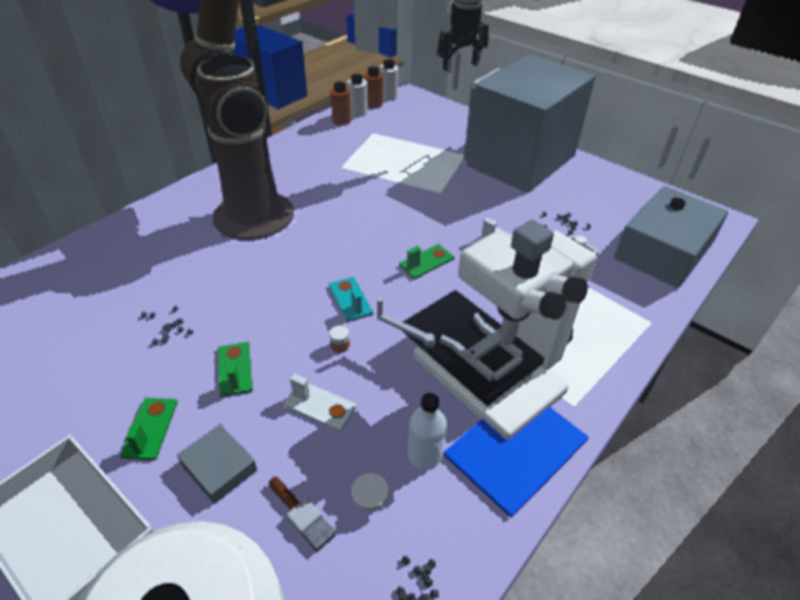

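```bash
cat > h.py <<'E'
import numpy as np, cv2
from plant import bot
from scipy.spatial.transform import Rotation as Ro
def cam(n,st=None):
    c=bot.calibration(n);K=c["camera_matrix"]
    if n!="wrist": return K,c["R"],c["t"]
    q=st["eef_rot"];Rt=Ro.from_quat([q[1],q[2],q[3],q[0]]).as_matrix()
    H=c["hand_eye"];R=Rt@H[:3,:3];p=Rt@H[:3,3]+st["eef_pos"]
    return K,R.T,-R.T@p
def back(uv,z,C):
    K,R,t=C;uv=np.atleast_2d(uv)
    d=np.linalg.solve(K,np.c_[uv,np.ones(len(uv))].T).T@R
    o=-R.T@t
    return o+d*((np.broadcast_to(z,len(uv))-o[2])/d[:,2])[:,None]
def proj(X,C):
    K,R,t=C;x=(np.atleast_2d(X)@R.T+t)@K.T
    return x[:,:2]/x[:,2:]
E
python3 - <<'E'
from h import *
im=bot.read_camera("top")[130:240,195:345]
cv2.imwrite("pics/t1.png",cv2.resize(im,(750,550),interpolation=cv2.INTER_CUBIC))
E
```

```text
(no output)
```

View pics/t1.png

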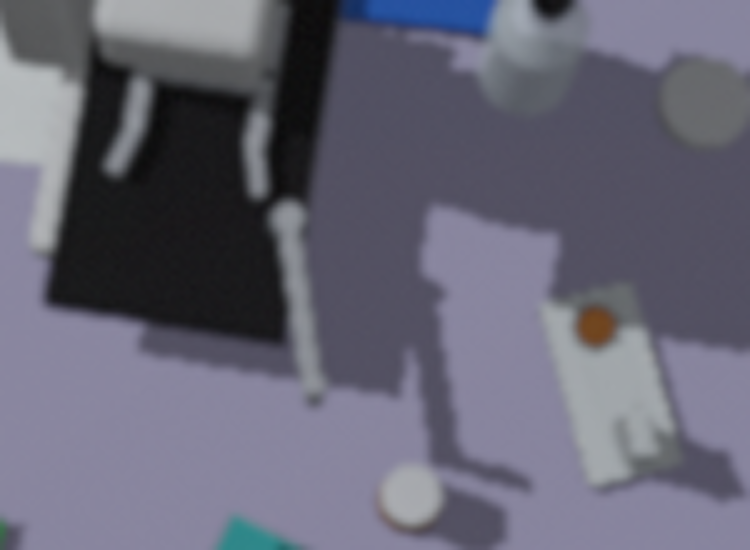

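```bash
cat > m1.py <<'E'
from h import *
C=cam("top")
def b(p,z): return back(np.array(p,float)/5+[195-.4,130-.4],z,C)
c=b([(545,303),(632,286),(678,465),(594,488)],.01)
print(c,c.mean(0)); 
f=(c[0]+c[1]-c[2]-c[3])/2;print("len",np.linalg.norm(f),np.linalg.norm(c[0]-c[1]),"yaw",np.arctan2(f[1],f[0]))
print("fin top",b([(640,435)],.06))
s=b([(47,302),(284,342),(335,0)],.07);print(s)
w=s[0]-s[1];yaw=np.arctan2(-w[0],w[1]);e=s[2]-s[1];print("wid",np.linalg.norm(w),yaw,np.arctan2(e[1],e[0]))
piv=b([(287,215)],.084);print("pivot",piv);print("pin",b([(315,395)],.124))
for a in(yaw,np.arctan2(e[1],e[0])):
  R=np.array([[np.cos(a),-np.sin(a)],[np.sin(a),np.cos(a)]])
  print("O",s[1,:2]-R@[-.145,-.075],s[0,:2]-R@[-.145,.075],piv[0,:2]-R@[-.072,-.065])
E
python3 m1.py
```

```text
[[ 0.594334   -0.25259521  0.01      ]
 [ 0.60547846 -0.30796841  0.01      ]
 [ 0.49132282 -0.33325383  0.01      ]
 [ 0.4767954  -0.28048846  0.01      ]] [ 0.54198267 -0.29357648  0.01      ]
len 0.11885935907097354 0.056483537874005396 yaw 0.22561329788758594
fin top [[ 0.5025109  -0.30201141  0.06      ]]
[[ 0.58148463  0.05629021  0.07      ]
 [ 0.55717189 -0.08719736  0.07      ]
 [ 0.77414453 -0.11871352  0.07      ]]
wid 0.1455327802079632 -0.16784725739581838 -0.14424524827327523
pivot [[ 0.63260411 -0.088834    0.084     ]]
pin [[ 0.51560086 -0.10476732  0.124     ]]
O [ 0.71266367 -0.03747509] [ 0.71191738 -0.04187953] [ 0.71445118 -0.0367758 ]
O [ 0.71144693 -0.03381936] [ 0.71419784 -0.038774  ] [ 0.71319982 -0.03485873]
```

{"op": "move_arm", "data": {"offset": [[0,0,0],[0,0,0],[0,0,0],[0,0,0],[0,0,0]], "angular": [[0,0,0.1743],[0,0,0.1743],[0,0,0.1743],[0,0,0.1743],[0,0,0.1743]], "gripper": [85,85,85,85,85]}}

```text
time: 0.78
eef_pos: [0.1851, 0.5966, 0.2307]
eef_rot: [0.0, 0.556, 0.831, -0.0]
wrist_force: [0.3, -0.4, -0.6]
width: 0.0851
gripper_force: 0.0
```

{"op": "move_arm", "data": {"offset": [[0,0,0],[0,0,0],[0,0,0],[0,0,0],[0,0,0]], "angular": [[0,0,0.1743],[0,0,0.1743],[0,0,0.1743],[0,0,0.1743],[0,0,0.1743]], "gripper": [85,85,85,85,85]}}

```text
time: 1.4
eef_pos: [0.1851, 0.5966, 0.2307]
eef_rot: [0.0, 0.855, 0.519, -0.0]
wrist_force: [-0.2, -0.9, 0.0]
width: 0.0851
gripper_force: 0.0
```

{"op": "move_arm", "data": {"offset": [[0,0,0],[0,0,0],[0,0,0],[0,0,0],[0,0,0]], "angular": [[0,0,0.1743],[0,0,0.1743],[0,0,0.1743],[0,0,0.1743],[0,0,0.1743]], "gripper": [85,85,85,85,85]}}

```text
time: 2.02
eef_pos: [0.1851, 0.5966, 0.2307]
eef_rot: [0.0, 0.994, 0.11, -0.0]
wrist_force: [0.9, 0.3, 0.4]
width: 0.085
gripper_force: 0.0
```

{"op": "move_arm", "data": {"offset": [[1.7,38,0],[1.7,38,0],[1.7,38,0],[1.7,38,0],[1.7,38,0]], "angular": [[0,0,0],[0,0,0],[0,0,0],[0,0,0],[0,0,0]], "gripper": [85,85,85,85,85]}}

```text
time: 2.65
eef_pos: [0.2362, 0.4123, 0.231]
eef_rot: [0.0, 0.994, 0.113, -0.0]
wrist_force: [0.0, 0.1, 0.4]
width: 0.0852
gripper_force: 0.0
```

{"op": "move_arm", "data": {"offset": [[1.7,38,0],[1.7,38,0],[1.7,38,0],[1.7,38,0],[1.7,38,0]], "angular": [[0,0,0],[0,0,0],[0,0,0],[0,0,0],[0,0,0]], "gripper": [85,85,85,85,85]}}

```text
time: 3.28
eef_pos: [0.287, 0.2292, 0.2311]
eef_rot: [0.0, 0.994, 0.113, 0.0]
wrist_force: [0.8, -0.7, 0.2]
width: 0.0851
gripper_force: 0.0
```

{"op": "move_arm", "data": {"offset": [[1.7,38,0],[1.7,38,0],[1.7,38,0],[1.7,38,0],[1.7,38,0]], "angular": [[0,0,0],[0,0,0],[0,0,0],[0,0,0],[0,0,0]], "gripper": [85,85,85,85,85]}}

```text
time: 3.9
eef_pos: [0.3379, 0.046, 0.2312]
eef_rot: [-0.0, 0.994, 0.113, 0.0]
wrist_force: [0.1, -1.0, 0.1]
width: 0.0849
gripper_force: 0.0
```

{"op": "move_arm", "data": {"offset": [[1.7,38,0],[1.7,38,0],[1.7,38,0],[1.7,38,0],[1.7,38,0]], "angular": [[0,0,0],[0,0,0],[0,0,0],[0,0,0],[0,0,0]], "gripper": [85,85,85,85,85]}}

```text
time: 4.53
eef_pos: [0.3888, -0.1373, 0.2311]
eef_rot: [-0.0, 0.994, 0.113, 0.0]
wrist_force: [1.4, 0.5, -1.1]
width: 0.085
gripper_force: 0.0
```

{"op": "move_arm", "data": {"offset": [[1.7,36,0],[1.7,36,0],[1.7,36,0],[1.7,36,0],[1.7,36,0]], "angular": [[0,0,0],[0,0,0],[0,0,0],[0,0,0],[0,0,0]], "gripper": [85,85,85,85,85]}}

```text
time: 5.15
eef_pos: [0.4375, -0.3105, 0.2309]
eef_rot: [-0.0, 0.994, 0.113, -0.0]
wrist_force: [0.1, 0.2, 0.6]
width: 0.085
gripper_force: 0.0
```

{"op": "move_arm", "data": {"offset": [[0,0,0],[0,0,0],[0,0,0],[0,0,0],[0,0,0]], "angular": [[0,0.12,0],[0,0.12,0],[0,0.12,0],[0,0.12,0],[0,0.12,0]], "gripper": [85,85,85,85,85]}}

```text
time: 5.78
eef_pos: [0.4374, -0.3096, 0.2316]
eef_rot: [-0.033, 0.949, 0.108, 0.295]
wrist_force: [-1.2, -0.0, -0.6]
width: 0.0853
gripper_force: 0.0
```

{"op": "move_arm", "data": {"offset": [[0,0,0],[0,0,0],[0,0,0],[0,0,0],[0,0,0]], "angular": [[0,0.12,0],[0,0.12,0],[0,0.12,0],[0,0,0],[0,0,0]], "gripper": [85,85,85,85,85]}}

```text
time: 6.4
eef_pos: [0.4377, -0.3099, 0.2315]
eef_rot: [-0.052, 0.882, 0.1, 0.458]
wrist_force: [-0.2, -1.0, -0.4]
width: 0.0847
gripper_force: 0.0
```

```bash
python3 - <<'E'
from h import *
st=bot.get_state();np.save("st1",st,allow_pickle=True)
print(st["eef_pos"],st["eef_rot"],st["joints"])
im=bot.read_camera("wrist")
cv2.imwrite("pics/w1.png",cv2.resize(im,(800,600),interpolation=cv2.INTER_CUBIC))
E
```

```text
[ 0.43768391 -0.30990632  0.23154855] [-0.05190038  0.88163519  0.10025406  0.45823015] [-1.21175523  0.09079068  2.21558332  1.16008572  1.08592765 -0.59099602]
```

View pics/w1.png

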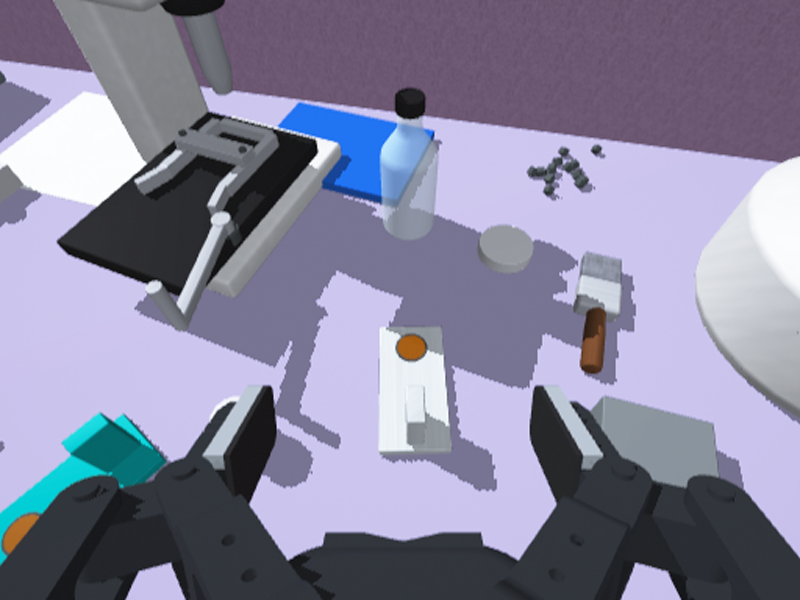

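```bash
cat > m2.py <<'E'
from h import *
st=np.load("st1.npy",allow_pickle=True).item()
C=cam("wrist",st)
def b(p,z): return back((np.array(p,float)+.5)/1.5625-.5,z,C)
c=b([(380,327),(441,327),(451,452),(379,452)],.01)
f=(c[0]+c[1]-c[2]-c[3])/2
print(c.mean(0),"len",np.linalg.norm(f),np.linalg.norm(c[0]-c[1]),np.linalg.norm(c[2]-c[3]),"yaw",np.arctan2(f[1],f[0]))
print("fin top front/rear",b([(415,386),(415,421)],.06))
print("stage corners",b([(58,242),(317,147)],.07),"piv",b([(221,217)],.086),"pin top",b([(155,287)],.124))
for a,O in((-.155,[.7125,-.038]),(-.155,[.708,-.038])):
  R=np.array([[np.cos(a),-np.sin(a)],[np.sin(a),np.cos(a)]])
  P=np.array([[-.145,.075],[-.145,-.075],[.09,-.075],[-.072,-.065]])@R.T+O
  print(proj(np.c_[P,[.07,.07,.07,.086]],C)*1.5625)
E
python3 m2.py
```

```text
[ 0.54347411 -0.29481553  0.01      ] len 0.12009232676504668 0.05920224244736204 0.05861102014151287 yaw 0.24680182590688138
fin top front/rear [[ 0.51912327 -0.30108333  0.06      ]
 [ 0.49194831 -0.30688774  0.06      ]]
stage corners [[ 0.58195278  0.05403416  0.07      ]
 [ 0.77423207 -0.13363654  0.07      ]] piv [[ 0.63273503 -0.09198751  0.086     ]] pin top [[ 0.52287119 -0.10834697  0.124     ]]
[[ 52.75482355 241.80084569]
 [184.68545574 289.5727845 ]
 [314.93080499 137.67254119]
 [219.15138015 217.60848291]]
[[ 49.5178612  245.27572621]
 [182.0541168  293.66087134]
 [313.60736763 139.98133132]
 [216.91810617 220.96388343]]
```

```bash
cat >> h.py <<'E'
def goal(pts,yaw,tilt=.96,st=None):
    """pts: TCP waypoints (world), printed as successive shifts in the goal's tool axes after the turn"""
    st=st or bot.get_state();q=st["eef_rot"];R0=Ro.from_quat([q[1],q[2],q[3],q[0]])
    z=np.array([np.sin(tilt)*np.cos(yaw),np.sin(tilt)*np.sin(yaw),-np.cos(tilt)])
    y=np.array([np.sin(yaw),-np.cos(yaw),0]);R=np.c_[np.cross(y,z),y,z]
    print("turn",(R0.inv()*Ro.from_matrix(R)).as_rotvec().round(4))
    p=st["eef_pos"]
    for g in pts: print("shift mm",(R.T@(np.array(g)-p)*1e3).round(1));p=np.array(g)
E
python3 - <<'E'
from h import *
d=np.array([np.cos(.24),np.sin(.24),0]);z=np.array([.819*d[0],.819*d[1],-.574])
g=np.array([.505,-.304,.042])+.019*z
goal([g-.1*z,g],.24)
E
```

```text
turn [ 0.0116  0.001  -0.0062]
shift mm [-117.5   10.1   82.5]
shift mm [ -0.1   0.  100. ]
```

{"op": "move_arm", "data": {"offset": [[-23.5,2,16.5],[-23.5,2,16.5],[-23.5,2,16.5],[-23.5,2,16.5],[-23.5,2,16.5]], "angular": [[0.0116,0.001,-0.0062],[0,0,0],[0,0,0],[0,0,0],[0,0,0]], "gripper": [55,55,55,55,55]}}

```text
time: 7.08
eef_pos: [0.4413, -0.3199, 0.0879]
eef_rot: [-0.055, 0.88, 0.107, 0.459]
wrist_force: [-0.1, 0.0, -0.3]
width: 0.055
gripper_force: 0.0
```

{"op": "move_arm", "data": {"offset": [[0,0,20],[0,0,20],[0,0,20],[0,0,20],[0,0,20]], "angular": [[0,0,0],[0,0,0],[0,0,0],[0,0,0],[0,0,0]], "gripper": [55,55,55,55,55]}}

```text
time: 7.7
eef_pos: [0.5218, -0.3, 0.0312]
eef_rot: [-0.055, 0.88, 0.107, 0.459]
wrist_force: [-0.4, 0.3, 0.4]
width: 0.0551
gripper_force: 0.0
```

{"op": "move_arm", "data": {"offset": [[0,0,0],[0,0,0],[0,0,0],[0,0,0],[0,0,0]], "angular": [[0,0,0],[0,0,0],[0,0,0],[0,0,0],[0,0,0]], "gripper": [30,20,10,10,10], "squeeze": 40}}

```text
time: 8.32
eef_pos: [0.5199, -0.3001, 0.0312]
eef_rot: [-0.055, 0.88, 0.105, 0.459]
wrist_force: [-0.6, 0.0, 3.6]
width: 0.0136
gripper_force: 43.0
```

{"op": "move_arm", "data": {"offset": [[0,0,0],[0,0,0],[0,0,0],[0,0,0],[0,0,0]], "angular": [[0,0,0],[0,0,0],[0,0,0],[0,0,0],[0,0,0]], "gripper": [10,10,10,10,10]}}

```text
time: 8.95
eef_pos: [0.5199, -0.3001, 0.0312]
eef_rot: [-0.056, 0.88, 0.105, 0.46]
wrist_force: [-2.5, -0.2, 6.6]
width: 0.0136
gripper_force: 43.4
```

{"op": "move_arm", "data": {"offset": [[24.6,0,-17.2],[24.6,0,-17.2],[24.6,0,-17.2],[24.6,0,-17.2],[24.6,0,-17.2]], "angular": [[0,0,0],[0,0,0],[0,0,0],[0,0,0],[0,0,0]], "gripper": [10,10,10,10,10]}}

```text
time: 9.57
eef_pos: [0.5185, -0.2991, 0.1793]
eef_rot: [-0.056, 0.881, 0.105, 0.457]
wrist_force: [0.9, -0.8, -1.7]
width: 0.0132
gripper_force: 42.5
```

{"op": "move_arm", "data": {"offset": [[0,0,0],[0,0,0],[0,0,0],[0,0,0],[0,0,0]], "angular": [[-0.0656,0,0.046],[-0.0656,0,0.046],[-0.0656,0,0.046],[-0.0656,0,0.046],[-0.0656,0,0.046]], "gripper": [10,10,10,10,10]}}

```text
time: 10.2
eef_pos: [0.518, -0.2991, 0.1782]
eef_rot: [0.037, 0.885, -0.074, 0.458]
wrist_force: [0.1, -0.1, -2.7]
width: 0.0136
gripper_force: 42.5
```

{"op": "move_arm", "data": {"offset": [[-3.5,-28.7,-5],[-3.5,-28.7,-5],[-3.5,-28.7,-5],[-3.5,-28.7,-5],[-3.5,-28.7,-5]], "angular": [[0,0,0],[0,0,0],[0,0,0],[0,0,0],[0,0,0]], "gripper": [10,10,10,10,10]}}

```text
time: 10.82
eef_pos: [0.5106, -0.1521, 0.1784]
eef_rot: [0.036, 0.885, -0.073, 0.458]
wrist_force: [0.1, 0.3, -2.7]
width: 0.0134
gripper_force: 42.5
```

{"op": "move_arm", "data": {"offset": [[-3.5,-28.7,-5],[-3.5,-28.7,-5],[-3.5,-28.7,-5],[-3.5,-28.7,-5],[-3.5,-28.7,-5]], "angular": [[0,0,0],[0,0,0],[0,0,0],[0,0,0],[0,0,0]], "gripper": [10,10,10,10,10]}}

```text
time: 11.45
eef_pos: [0.5051, -0.018, 0.1795]
eef_rot: [0.036, 0.885, -0.072, 0.459]
wrist_force: [0.9, 0.3, -1.7]
width: 0.0137
gripper_force: 42.6
```

```bash
python3 - <<'E'
from h import *
st=bot.get_state();np.save("st2",st,allow_pickle=True)
print(st["eef_pos"],st["eef_rot"],st["joints"],st["width"])
im=bot.read_camera("wrist")
cv2.imwrite("pics/w2.png",cv2.resize(im,(800,600),interpolation=cv2.INTER_CUBIC))
E
```

```text
[ 0.50514154 -0.01798387  0.17954039] [ 0.03609957  0.88458623 -0.07178481  0.45940284] [-0.08192886 -0.12279534  2.57841806  3.37467372  0.27759271 -1.74807846] 0.01371281122784372
```

View pics/w2.png

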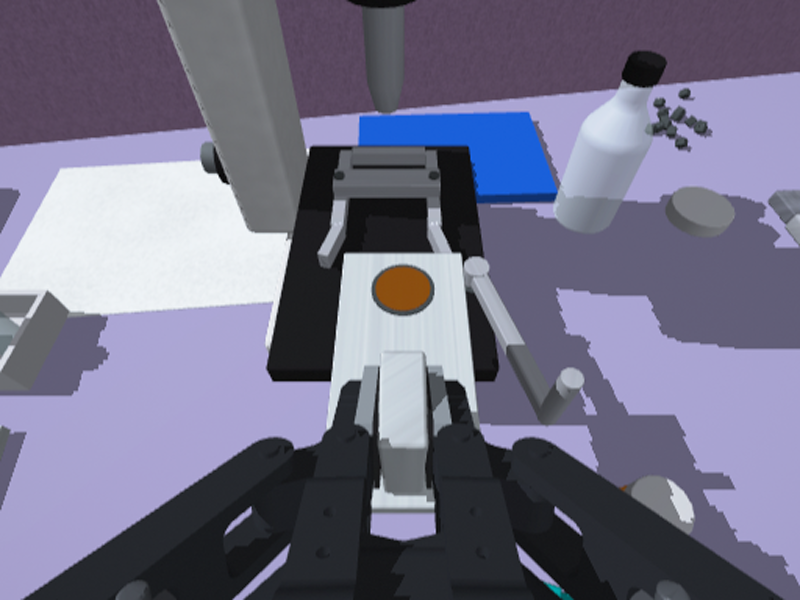

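```bash
cat > kin.py <<'E'
from h import *
from scipy.optimize import least_squares
S=[([1.2003,.3089,1.6351,0,1.1997,-.0697],[.18492,.59622,.23016]),
 ([-1.21176,.09079,2.21558,1.16009,1.08593,-.591],[.43768,-.30991,.23155]),
 ([-.08193,-.1228,2.57842,3.37467,.27759,-1.74808],[.50514,-.01798,.17954])]
def ry(a):return Ro.from_euler('y',a)
def rz(a):return Ro.from_euler('z',a)
def fk(j,p):
    h,a,f,d,e=p
    A=rz(j[0])*ry(j[1]);B=A*ry(j[2]);Cc=B*rz(j[3])*ry(j[4])
    return np.array([0,0,h])+A.apply([e,0,a])+B.apply([0,0,f])+Cc.apply([0,0,d]),Cc
if __name__=="__main__":
    r=least_squares(lambda p:np.concatenate([fk(j,p)[0]-x for j,x in S]),[.3,.4,.4,.25,0])
    p=r.x;print(p.round(4),(r.fun*1e3).round(1))
    # path on the scope line: carrier x from -185 to 0 at carrier heights
    def ik(X,yaw,th):
        z=np.array([np.sin(th)*np.cos(yaw),np.sin(th)*np.sin(yaw),-np.cos(th)])
        w=np.array(X)-p[3]*z
        j1=np.arctan2(w[1],w[0]);rr=np.hypot(*w[:2]);zz=w[2]-p[0]
        s=least_squares(lambda q:[p[1]*np.sin(q[0])+p[4]*np.cos(q[0])+p[2]*np.sin(q[0]+q[1])-rr,p[1]*np.cos(q[0])-p[4]*np.sin(q[0])+p[2]*np.cos(q[0]+q[1])-zz],[.2,1.8])
        q=s.x;F=(rz(j1)*ry(q[0]+q[1])).apply([0,0,1])
        return s.cost**.5,j1,q[0],q[1],np.pi-th-q.sum(),np.arccos(F@z)
    for th in(.5,.6,.7,.8,.96):
      for cx in(-.185,-.15,-.1,-.05,0):
       for hz in(.075,.18):
        t=cx-.04+.019*np.sin(th);X=[.7125+t*np.cos(.16),-.04-t*np.sin(.16),hz+.042-.019*np.cos(th)]
        print(th,cx,hz,np.round(ik(X,-.16,th),3))
E
python3 kin.py
```

```text
[ 0.1926  0.6003  0.518   0.3607 -0.0403] [ 41.6 -13.   -3.1 -10.    3.1   7.6   0.1 -46.4  -4.5]
0.5 -0.185 0.075 [0.    0.067 0.023 2.362 0.256 0.288]
0.5 -0.185 0.18 [ 0.     0.067 -0.131  2.229  0.544  0.564]
0.5 -0.15 0.075 [0.    0.045 0.081 2.305 0.255 0.281]
0.5 -0.15 0.18 [ 0.     0.045 -0.067  2.179  0.53   0.546]
0.5 -0.1 0.075 [0.    0.02  0.159 2.221 0.262 0.282]
0.5 -0.1 0.18 [0.    0.02  0.02  2.103 0.519 0.532]
0.5 -0.05 0.075 [0.000e+00 1.000e-03 2.320e-01 2.133e+00 2.770e-01 2.930e-01]
0.5 -0.05 0.18 [0.000e+00 1.000e-03 1.020e-01 2.022e+00 5.180e-01 5.290e-01]
0.5 0 0.075 [ 0.    -0.015  0.301  2.04   0.3    0.312]
0.5 0 0.18 [ 0.    -0.015  0.181  1.935  0.526  0.535]
0.6 -0.185 0.075 [0.    0.088 0.009 2.427 0.106 0.184]
0.6 -0.185 0.18 [ 0.     0.088 -0.165  2.293  0.413  0.449]
0.6 -0.15 0.075 [0.    0.063 0.067 2.371 0.103 0.17 ]
0.6 -0.15 0.18 [ 0.     0.063 -0.099  2.245  0.395  0.425]
0.6 -0.1 0.075 [0.    0.034 0.145 2.288 0.109 0.16 ]
0.6 -0.1 0.18 [ 0.     0.034 -0.01   2.171  0.38   0.403]
0.6 -0.05 0.075 [0.    0.012 0.218 2.201 0.123 0.162]
0.6 -0.05 
[... 1200 characters left out ...]
.8 0 0.075 [ 0.     0.013  0.291  2.239 -0.188  0.219]
0.8 0 0.18 [0.    0.013 0.124 2.145 0.072 0.147]
0.96 -0.185 0.075 [ 0.     0.187  0.108  2.652 -0.578  0.611]
0.96 -0.185 0.18 [ 0.     0.187 -0.202  2.527 -0.143  0.304]
0.96 -0.15 0.075 [ 0.     0.139  0.156  2.594 -0.569  0.594]
0.96 -0.15 0.18 [ 0.     0.139 -0.128  2.48  -0.17   0.285]
0.96 -0.1 0.075 [ 0.     0.09   0.219  2.509 -0.546  0.566]
0.96 -0.1 0.18 [ 0.     0.09  -0.033  2.408 -0.194  0.271]
0.96 -0.05 0.075 [ 0.     0.054  0.277  2.421 -0.517  0.533]
0.96 -0.05 0.18 [ 0.     0.054  0.053  2.33  -0.202  0.258]
0.96 0 0.075 [ 0.     0.028  0.334  2.33  -0.482  0.496]
0.96 0 0.18 [ 0.     0.028  0.132  2.248 -0.198  0.244]
```

```bash
python3 - <<'E'
import cv2
im=cv2.imread("pics/w2.png")[130:390,255:595]
cv2.imwrite("pics/w2c.png",cv2.resize(im,None,fx=2.3,fy=2.3,interpolation=cv2.INTER_CUBIC))
E
```

```text
(no output)
```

View pics/w2c.png

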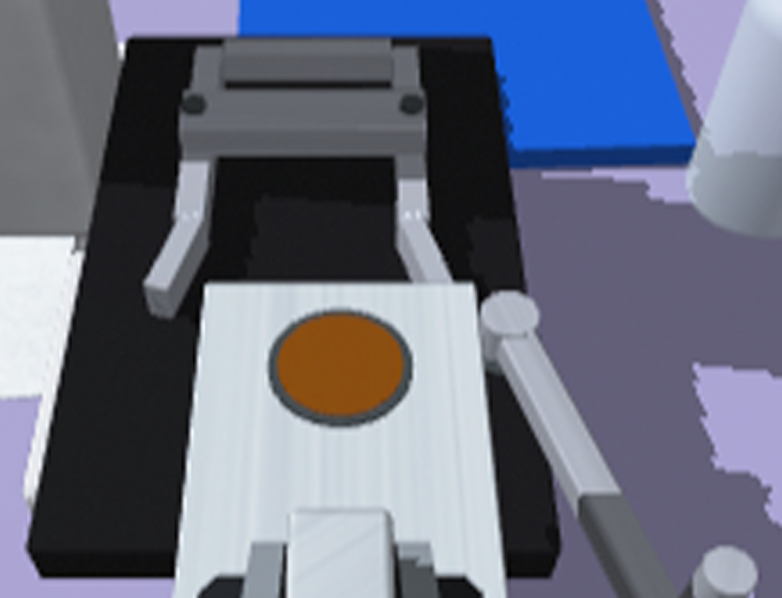

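```bash
cat > m3.py <<'E'
from h import *
from scipy.optimize import least_squares
st=np.load("st2.npy",allow_pickle=True).item();C=cam("wrist",st)
def px(p): return ((np.array(p,float)+.5)/2.3-.5+[255,130]+.5)/1.5625-.5
uv=px([(128,37),(492,37),(30,550),(560,550)])
P=np.array([[.09,.075,.07],[.09,-.075,.07],[-.145,.075,.07],[-.145,-.075,.07]])
def T(q,P): return np.c_[P[:,:2]@np.array([[np.cos(q[2]),-np.sin(q[2])],[np.sin(q[2]),np.cos(q[2])]]).T+q[:2],P[:,2]+(q[3] if len(q)>3 else 0)]
for n in(3,4):
  r=least_squares(lambda q:(proj(T(q,P),C)-uv).ravel(),[.7125,-.04,-.16,0][:n])
  print(r.x,r.fun.round(1))
q=r.x[:3]
z=st["eef_pos"][2]-.0312
c=back(px([(205,283),(475,283)]),z+.01,C);w=back(px([(341,367)]),z+.01,C)
def inv(X): return np.c_[(X[:,:2]-q[:2])@np.array([[np.cos(q[2]),-np.sin(q[2])],[np.sin(q[2]),np.cos(q[2])]]),X[:,2]]
print("carrier lead corners in scope",inv(c),"window",inv(w))
print("pivot",inv(back(px([(511,313)]),.086,C)),"pin",inv(back(px([(726,566)]),.124,C)))
print("bar front top",inv(back(px([(180,122),(427,122)]),.096,C)))
print("tcp",inv(st["eef_pos"][None]));R=Ro.from_quat(np.roll(st["eef_rot"],-1)).as_matrix();print("tool yaw",np.arctan2(R[1,2],R[0,2]),"tilt",np.arccos(-R[2,2]))
E
python3 m3.py
```

```text
[ 0.71354022 -0.03867841 -0.16148435] [-0.2 -1.   0.3 -1.1 -1.7  0.2  1.6  0.2]
[ 0.71600219 -0.03889116 -0.16157821 -0.00405476] [ 0.3  0.3 -0.3  0.2 -0.4 -0.2  0.4 -0.2]
carrier lead corners in scope [[-0.12731083  0.01675979  0.15834039]
 [-0.12734313 -0.04246176  0.15834039]] window [[-0.15039518 -0.01309198  0.15834039]]
pivot [[-0.07526364 -0.06482789  0.086     ]] pin [[-0.17858039 -0.09657558  0.124     ]]
bar front top [[ 0.00112181  0.04191578  0.096     ]
 [ 0.0010298  -0.04222199  0.096     ]]
tcp [[-0.2114776  -0.01328747  0.17954039]]
tool yaw -0.15939147209158205 tilt 0.9578356018819498
```

{"op": "move_arm", "data": {"offset": [[10,-2.6,14.2],[10,-2.6,14.2],[10,-2.6,14.2],[10,-2.6,14.2],[10,-2.6,14.2]], "angular": [[0,0,0],[0,0,0],[0,0,0],[0,0,0],[0,0,0]], "gripper": [10,10,10,10,10]}}

```text
time: 12.12
eef_pos: [0.596, -0.0205, 0.1823]
eef_rot: [0.037, 0.883, -0.072, 0.462]
wrist_force: [-0.0, 1.0, -2.3]
width: 0.0139
gripper_force: 42.5
```

{"op": "move_arm", "data": {"offset": [[-9.8,0,6.9],[-9.8,0,6.9],[-9.8,0,6.9],[-9.8,0,6.9],[-9.8,0,6.9]], "angular": [[0,0,0],[0,0,0],[0,0,0],[0,0,0],[0,0,0]], "gripper": [10,10,10,10,10]}}

```text
time: 12.75
eef_pos: [0.5955, -0.0202, 0.1218]
eef_rot: [0.037, 0.883, -0.072, 0.462]
wrist_force: [0.8, -0.4, -2.7]
width: 0.0136
gripper_force: 42.5
```

```bash
cat > s.py <<'E'
from h import *
q=[.7160,-.0389,-.1616]
def rep(st=None):
    st=st or bot.get_state();x=st["eef_pos"];d=x[:2]-q[:2];c,s=np.cos(q[2]),np.sin(q[2])
    R=Ro.from_quat(np.roll(st["eef_rot"],-1)).as_matrix()
    print("tcp scope mm",np.round([1e3*(c*d[0]+s*d[1]),1e3*(-s*d[0]+c*d[1]),1e3*x[2]],1),"carrier x",round(1e3*(c*d[0]+s*d[1])+24.2,1),"yaw err",round(np.arctan2(R[1,2],R[0,2])-q[2],4),"tilt",round(np.arccos(-R[2,2]),4))
    F=st["wrist_force"];print("F scope",np.round([c*F[0]+s*F[1],-s*F[0]+c*F[1],F[2]],1),"j",st["joints"].round(3),"w",st["width"],"t",st["time"])
if __name__=="__main__": rep()
E
python3 s.py
```

```text
tcp scope mm [-122.    -1.   121.8] carrier x -97.8 yaw err 0.0016 tilt 0.964
F scope [ 0.8 -0.3 -2.7] j [-0.066  0.242  2.399  3.314  0.467 -1.669] w 0.013602580896144766 t 12.75
```

{"op": "move_arm", "data": {"offset": [[-2.8,-0.2,2],[-2.8,-0.2,2],[-2.8,-0.2,2],[-2.8,-0.2,2],[-2.8,-0.2,2]], "angular": [[0,0,0],[0,0,0],[0,0,0],[0,0,0],[0,0,0]], "gripper": [10,10,10,10,10]}}

```text
time: 13.38
eef_pos: [0.5964, -0.0193, 0.1059]
eef_rot: [0.037, 0.883, -0.072, 0.463]
wrist_force: [-0.0, 0.0, -3.1]
width: 0.0135
gripper_force: 42.5
```

{"op": "move_arm", "data": {"offset": [[-0.8,0,0.6],[-0.8,0,0.6],[-0.8,0,0.6],[0,0,0],[0,0,0]], "angular": [[0,0,0],[0,0,0],[0,0,0],[0,0,0],[0,0,0]], "gripper": [10,10,10,10,10]}}

```text
time: 14.0
eef_pos: [0.5964, -0.0193, 0.1028]
eef_rot: [0.037, 0.883, -0.072, 0.462]
wrist_force: [0.0, 0.5, -1.9]
width: 0.0134
gripper_force: 42.5
```

```bash
python3 s.py
```

```text
tcp scope mm [-1.212e+02  1.000e-01  1.028e+02] carrier x -97.0 yaw err 0.0015 tilt 0.9648
F scope [-0.   0.5 -1.9] j [-0.063  0.302  2.395  3.302  0.523 -1.652] w 0.013376199080105428 t 14.0
```

{"op": "move_arm", "data": {"offset": [[-0.8,0,0.6],[-0.4,0,0.3],[0,0,0],[0,0,0],[0,0,0]], "angular": [[0,0,0],[0,0,0],[0,0,0],[0,0,0],[0,0,0]], "gripper": [10,10,10,10,10]}}

```text
time: 14.62
eef_pos: [0.5964, -0.0193, 0.1013]
eef_rot: [0.037, 0.883, -0.072, 0.462]
wrist_force: [-0.3, 0.6, -1.5]
width: 0.0137
gripper_force: 42.7
```

```bash
python3 - <<'E'
from h import *
from s import rep
st=bot.get_state();np.save("st3",st,allow_pickle=True);rep(st)
im=bot.read_camera("wrist")[60:270,150:400]
cv2.imwrite("pics/w3.png",cv2.resize(im,None,fx=2.8,fy=2.8,interpolation=cv2.INTER_CUBIC))
E
```

```text
tcp scope mm [-1.211e+02  1.000e-01  1.013e+02] carrier x -96.9 yaw err 0.0015 tilt 0.9648
F scope [-0.4  0.5 -1.5] j [-0.063  0.307  2.394  3.301  0.527 -1.651] w 0.013715341517011684 t 14.625
```

View pics/w3.png

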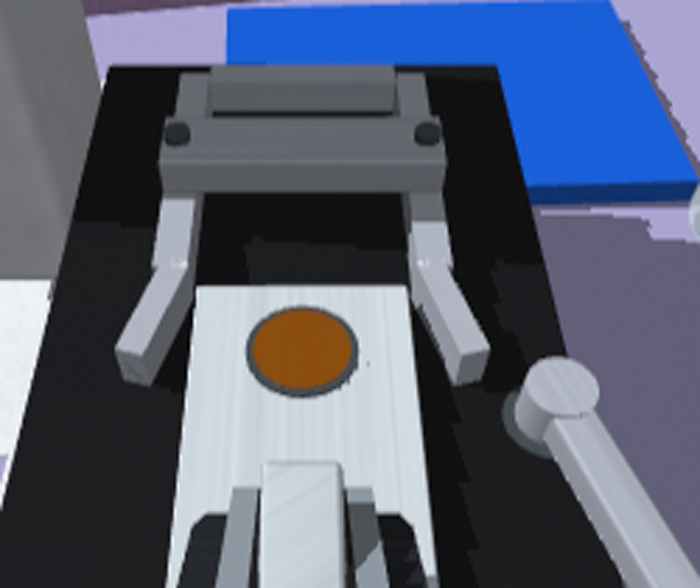

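{"op": "move_arm", "data": {"offset": [[5.7,0,8.2],[5.7,0,8.2],[5.7,0,8.2],[5.7,0,8.2],[5.7,0,8.2]], "angular": [[0,0,0],[0,0,0],[0,0,0],[0,0,0],[0,0,0]], "gripper": [10,10,10,10,10]}}

```text
time: 15.3
eef_pos: [0.6464, -0.0275, 0.1013]
eef_rot: [0.037, 0.883, -0.072, 0.462]
wrist_force: [-1.6, -0.3, -0.7]
width: 0.0136
gripper_force: 42.8
```

```bash
python3 s.py
```

```text
tcp scope mm [-70.5   0.  101.3] carrier x -46.3 yaw err 0.0015 tilt 0.9648
F scope [-1.5 -0.6 -0.7] j [-0.076  0.366  2.288  3.292  0.48  -1.654] w 0.01356704824347977 t 15.3
```

{"op": "move_arm", "data": {"offset": [[4.1,0,5.9],[4.1,0,5.9],[4.1,0,5.9],[4.1,0,5.9],[4.1,0,5.9]], "angular": [[0,0,0],[0,0,0],[0,0,0],[0,0,0],[0,0,0]], "gripper": [10,10,10,10,10]}}

```text
time: 15.92
eef_pos: [0.6815, -0.0332, 0.1013]
eef_rot: [0.037, 0.883, -0.072, 0.462]
wrist_force: [-1.9, 0.6, -0.3]
width: 0.0133
gripper_force: 43.1
```

{"op": "move_arm", "data": {"offset": [[1.1,0,1.6],[1.1,0,1.6],[1.1,0,1.6],[0,0,0],[0,0,0]], "angular": [[0,0,0],[0,0,0],[0,0,0],[0,0,0],[0,0,0]], "gripper": [10,10,10,10,10]}}

```text
time: 16.55
eef_pos: [0.687, -0.0341, 0.1014]
eef_rot: [0.037, 0.883, -0.072, 0.462]
wrist_force: [0.7, -1.6, -1.2]
width: 0.0131
gripper_force: 42.5
```

```bash
python3 s.py
```

```text
tcp scope mm [-2.940e+01  1.000e-01  1.014e+02] carrier x -5.2 yaw err 0.0015 tilt 0.9648
F scope [ 1.  -1.5 -1.2] j [-0.084  0.415  2.2    3.289  0.44  -1.658] w 0.013102850039042673 t 16.55
```

Advance by 1 mm rows until the stop is felt.

{"op": "move_arm", "data": {"offset": [[0.6,0,0.8],[0.6,0,0.8],[0.6,0,0.8],[0.6,0,0.8],[0,0,0]], "angular": [[0,0,0],[0,0,0],[0,0,0],[0,0,0],[0,0,0]], "gripper": [10,10,10,10,10]}}

```text
time: 17.18
eef_pos: [0.6887, -0.0343, 0.1012]
eef_rot: [0.037, 0.883, -0.072, 0.462]
wrist_force: [-15.3, 2.2, 10.5]
width: 0.0134
gripper_force: 45.8
```

```bash
python3 s.py
```

```text
tcp scope mm [-2.770e+01  1.000e-01  1.012e+02] carrier x -3.5 yaw err 0.0016 tilt 0.9636
F scope [-15.5  -0.3  10.5] j [-0.084  0.416  2.196  3.289  0.437 -1.659] w 0.013413099969153212 t 17.175
```

{"op": "move_arm", "data": {"offset": [[0.6,0,0.8],[0.6,0,0.8],[0,0,0],[0,0,0],[0,0,0]], "angular": [[0,0,0],[0,0,0],[0,0,0],[0,0,0],[0,0,0]], "gripper": [10,10,10,10,10]}}

```text
time: 17.8
eef_pos: [0.6887, -0.0343, 0.1012]
eef_rot: [0.036, 0.883, -0.072, 0.462]
wrist_force: [-30.4, 2.4, 21.2]
width: 0.0132
gripper_force: 48.4
```

```bash
python3 s.py
```

```text
tcp scope mm [-2.760e+01  1.000e-01  1.012e+02] carrier x -3.4 yaw err 0.0016 tilt 0.9628
F scope [-30.4  -2.5  21.2] j [-0.084  0.416  2.195  3.289  0.436 -1.659] w 0.013162949166001128 t 17.8
```

{"op": "move_arm", "data": {"offset": [[-0.6,0,-0.8],[-0.6,0,-0.8],[-0.6,0,-0.8],[0,0,0],[0,0,0]], "angular": [[0,0,0],[0,0,0],[0,0,0],[0,0,0],[0,0,0]], "gripper": [10,10,10,10,40]}}

```text
time: 18.42
eef_pos: [0.6904, -0.0346, 0.1023]
eef_rot: [0.037, 0.882, -0.072, 0.463]
wrist_force: [-0.2, -0.0, 0.9]
width: 0.0303
gripper_force: 0.0
```

{"op": "move_arm", "data": {"offset": [[0,0,0],[0,0,0],[0,0,0],[0,0,-8],[0,0,-20]], "angular": [[0,0,0],[0,0,0],[0,0,0],[0,0,0],[0,0,0]], "gripper": [40,40,40,40,40]}}

```text
time: 19.05
eef_pos: [0.6668, -0.0309, 0.1173]
eef_rot: [0.037, 0.883, -0.072, 0.462]
wrist_force: [-0.1, -0.0, 0.4]
width: 0.0399
gripper_force: 0.0
```

{"op": "move_arm", "data": {"offset": [[0,0,-30],[0,0,-40],[0,0,-40],[0,0,-20],[0,0,0]], "angular": [[0,0,0],[0,0,0],[0,0,0],[0,0,0],[0,0,0]], "gripper": [40,40,40,40,40]}}

```text
time: 19.68
eef_pos: [0.5608, -0.0136, 0.1926]
eef_rot: [0.036, 0.883, -0.072, 0.463]
wrist_force: [-0.2, 0.2, 0.6]
width: 0.0398
gripper_force: 0.0
```

```bash
python3 - <<'E'
from h import *
from s import rep
st=bot.get_state();np.save("st4",st,allow_pickle=True);rep(st)
im=bot.read_camera("wrist")
cv2.imwrite("pics/w4.png",cv2.resize(im,(800,600),interpolation=cv2.INTER_CUBIC))
E
```

```text
tcp scope mm [-157.2    0.   192.6] carrier x -133.0 yaw err 0.0021 tilt 0.9668
F scope [-0.3  0.2  0.6] j [-0.052 -0.029  2.461  3.481  0.269 -1.835] w 0.03984462239939845 t 19.675
```

View pics/w4.png

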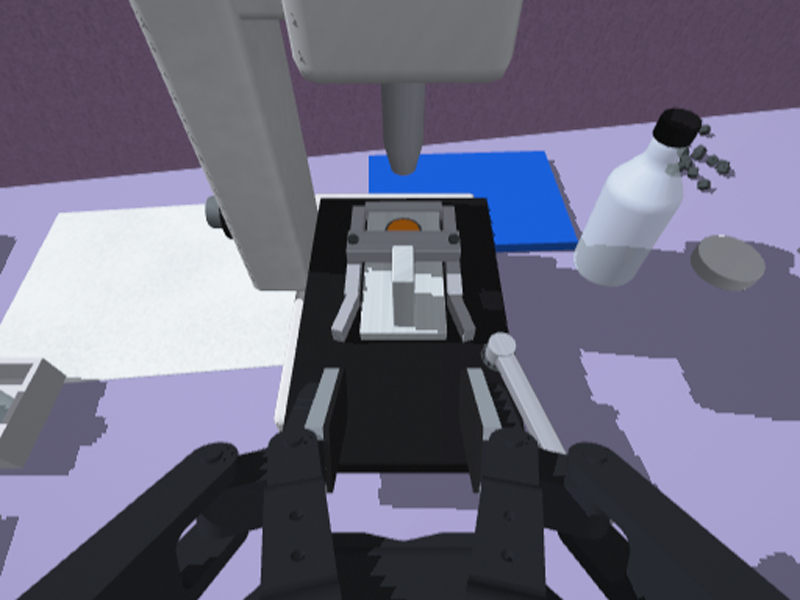

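```bash
python3 - <<'E'
from h import *
st=np.load("st4.npy",allow_pickle=True).item();C=cam("wrist",st)
q=[.7135,-.0387,-.1615]
def inv(X): return np.c_[(X[:,:2]-q[:2])@np.array([[np.cos(q[2]),-np.sin(q[2])],[np.sin(q[2]),np.cos(q[2])]]),X[:,2]]
def b(p,z): return inv(back((np.array(p,float)+.5)/1.5625-.5,z,C)).round(4)
print("rear",b([(361,333),(446,334)],.08),"piv",b([(500,344)],.088),"stage far",b([(320,199),(487,199)],.07),"bar front top",b([(349,250),(460,249)],.096))
E
```

```text
rear [[-0.0604  0.0292  0.08  ]
 [-0.0612 -0.0287  0.08  ]] piv [[-0.0739 -0.0625  0.088 ]] stage far [[ 0.0866  0.0747  0.07  ]
 [ 0.0863 -0.0744  0.07  ]] bar front top [[ 0.0013  0.0402  0.096 ]
 [ 0.0022 -0.0414  0.096 ]]
```

{"op": "move_arm", "data": {"offset": [[-0.7,19.4,-1],[-0.7,19.4,-1],[-0.7,19.4,-1],[-0.7,19.4,-1],[-0.7,19.4,-1]], "angular": [[0,0,0],[0,0,0],[0,0,0],[0,0,0],[0,0,0]], "gripper": [40,40,40,40,40]}}

```text
time: 20.35
eef_pos: [0.5404, -0.1093, 0.1906]
eef_rot: [0.036, 0.883, -0.072, 0.462]
wrist_force: [-0.9, 0.3, 0.4]
width: 0.0396
gripper_force: 0.0
```

{"op": "move_arm", "data": {"offset": [[-5,0,3.5],[-5,0,3.5],[-5,0,3.5],[-5,0,3.5],[0,0,0]], "angular": [[0,0,0],[0,0,0],[0,0,0],[0,0,0],[0,0,0]], "gripper": [40,40,40,40,40]}}

```text
time: 20.98
eef_pos: [0.5397, -0.1081, 0.1657]
eef_rot: [0.036, 0.883, -0.072, 0.462]
wrist_force: [0.9, -0.7, 0.4]
width: 0.0398
gripper_force: 0.0
```

```bash
sed -i 's/.7160,-.0389,-.1616/.7130,-.0387,-.1615/' s.py; python3 - <<'E'
from h import *
from s import rep
st=bot.get_state();np.save("st5",st,allow_pickle=True);rep(st)
im=bot.read_camera("wrist")
cv2.imwrite("pics/w5.png",cv2.resize(im,(800,600),interpolation=cv2.INTER_CUBIC))
C=cam("wrist",st);q=[.7130,-.0387,-.1615];c,s=np.cos(q[2]),np.sin(q[2])
X=np.array([[-.176,-.097]])@np.array([[c,-s],[s,c]]).T+q[:2]
print("expected pin top px(800)",proj(np.c_[X,[.124]],C)*1.5625)
E
```

```text
tcp scope mm [-159.9  -96.4  165.7] carrier x -135.7 yaw err 0.0022 tilt 0.9627
F scope [ 1.  -0.6  0.4] j [-0.383  0.021  2.499  2.622  0.375 -1.207] w 0.039795146920460725 t 20.975
expected pin top px(800) [[404.68537056 469.6916142 ]]
```

View pics/w5.png

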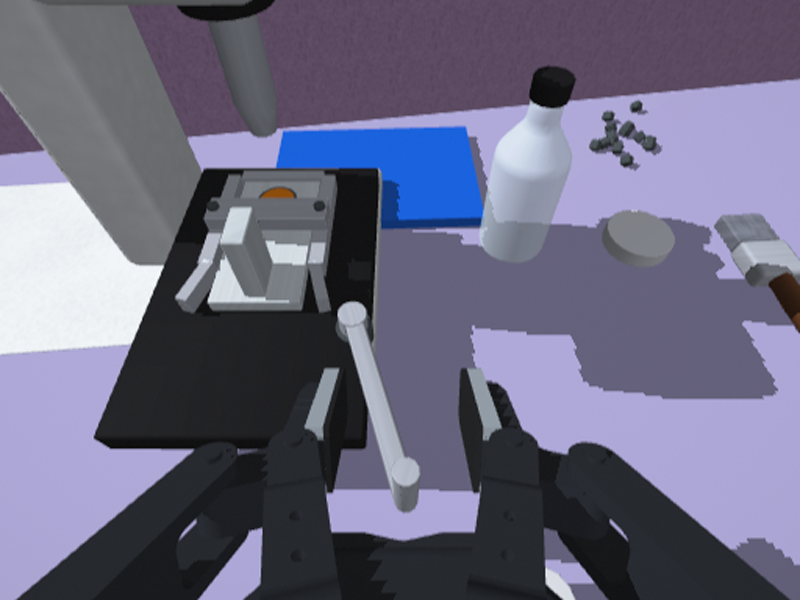

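{"op": "move_arm", "data": {"offset": [[-10.7,0,7.4],[-10.7,0,7.4],[-10.7,0,7.4],[-10.7,0,7.4],[-10.7,0,7.4]], "angular": [[0,0,0],[0,0,0],[0,0,0],[0,0,0],[0,0,0]], "gripper": [40,40,40,40,40]}}

```text
time: 21.65
eef_pos: [0.5406, -0.1085, 0.102]
eef_rot: [0.037, 0.883, -0.072, 0.463]
wrist_force: [0.8, -0.0, -0.4]
width: 0.0401
gripper_force: 0.0
```

{"op": "move_arm", "data": {"offset": [[0,0,0],[0,0,0],[0,0,0],[0,0,0],[0,0,0]], "angular": [[0,0,0],[0,0,0],[0,0,0],[0,0,0],[0,0,0]], "gripper": [20,10,10,10,10], "squeeze": 20}}

```text
time: 22.28
eef_pos: [0.5402, -0.1084, 0.102]
eef_rot: [0.037, 0.883, -0.072, 0.463]
wrist_force: [1.1, 0.0, -2.9]
width: 0.0113
gripper_force: 19.4
```

```bash
python3 s.py; python3 -c "
import numpy as np
h=np.linspace(3.44,1.571,31);p=np.c_[-72+110*np.cos(h),-65+110*np.sin(h)]
d=np.diff(p,axis=0)
for k,(x,y) in enumerate(d): print(k+1,round(.571*x,1),round(-y,1),round(.821*x,1),p[k+1].round(0))"
```

```text
tcp scope mm [-159.3  -96.6  102. ] carrier x -135.1 yaw err 0.0016 tilt 0.965
F scope [ 1.1  0.2 -2.9] j [-0.383  0.244  2.499  2.804  0.58  -1.412] w 0.01133194895428629 t 22.275
1 -1.0 -6.6 -1.5 [-179.  -91.]
2 -0.8 -6.7 -1.1 [-180.  -84.]
3 -0.6 -6.8 -0.8 [-181.  -77.]
4 -0.3 -6.8 -0.5 [-182.  -70.]
5 -0.1 -6.9 -0.1 [-182.  -64.]
6 0.2 -6.8 0.2 [-182.  -57.]
7 0.4 -6.8 0.6 [-181.  -50.]
8 0.7 -6.8 0.9 [-180.  -43.]
9 0.9 -6.7 1.3 [-178.  -36.]
10 1.1 -6.6 1.6 [-176.  -30.]
11 1.4 -6.4 2.0 [-174.  -23.]
12 1.6 -6.3 2.3 [-171.  -17.]
13 1.8 -6.1 2.6 [-168.  -11.]
14 2.0 -5.9 2.9 [-164.   -5.]
15 2.2 -5.6 3.2 [-160.    0.]
16 2.4 -5.4 3.5 [-156.    6.]
17 2.6 -5.1 3.7 [-152.   11.]
18 2.8 -4.8 4.0 [-147.   16.]
19 3.0 -4.5 4.2 [-142.   20.]
20 3.1 -4.2 4.5 [-136.   24.]
21 3.2 -3.8 4.7 [-131.   28.]
22 3.4 -3.5 4.9 [-125.   32.]
23 3.5 -3.1 5.0 [-118.   35.]
24 3.6 -2.7 5.2 [-112.   37.]
25 3.7 -2.3 5.3 [-106.   40.]
26 3.8 -1.9 5.4 [-99.  42.]
27 3.8 -1.5 5.5 [-92.  43.]
28 3.9 -1.1 5.6 [-86.  44.]
29 3.9 -0.6 5.6 [-79.  45.]
30 3.9 -0.2 5.6 [-72.  45.]
```

{"op": "move_arm", "data": {"offset": [[-1,-6.6,-1.5],[-0.8,-6.7,-1.1],[-0.6,-6.8,-0.8],[-0.3,-6.8,-0.5],[-0.1,-6.9,-0.1]], "angular": [[0,0,0],[0,0,0],[0,0,0],[0,0,0],[0,0,0]], "gripper": [10,10,10,10,10]}}

```text
time: 22.9
eef_pos: [0.5407, -0.0737, 0.1019]
eef_rot: [0.036, 0.883, -0.072, 0.462]
wrist_force: [-4.1, -1.5, 0.9]
width: 0.0111
gripper_force: 20.3
```

{"op": "move_arm", "data": {"offset": [[0.2,-6.8,0.2],[0.4,-6.8,0.6],[0.7,-6.8,0.9],[0.9,-6.7,1.3],[1.1,-6.6,1.6]], "angular": [[0,0,0],[0,0,0],[0,0,0],[0,0,0],[0,0,0]], "gripper": [10,10,10,10,10]}}

```text
time: 23.52
eef_pos: [0.5517, -0.0414, 0.1019]
eef_rot: [0.036, 0.883, -0.072, 0.462]
wrist_force: [-2.6, -0.3, 1.0]
width: 0.0114
gripper_force: 20.0
```

```bash
python3 s.py
```

```text
tcp scope mm [-158.8  -28.6  101.9] carrier x -134.6 yaw err 0.0017 tilt 0.9644
F scope [-2.5 -0.7  1. ] j [-0.148  0.249  2.491  3.16   0.562 -1.577] w 0.011411953298871513 t 23.525
```

{"op": "move_arm", "data": {"offset": [[1.4,-6.4,2],[1.6,-6.3,2.3],[1.8,-6.1,2.6],[2,-5.9,2.9],[2.2,-5.6,3.2]], "angular": [[0,0,0],[0,0,0],[0,0,0],[0,0,0],[0,0,0]], "gripper": [10,10,10,10,10]}}

```text
time: 24.15
eef_pos: [0.5725, -0.0142, 0.102]
eef_rot: [0.037, 0.883, -0.072, 0.462]
wrist_force: [-2.0, -0.4, 0.9]
width: 0.0114
gripper_force: 19.9
```

{"op": "move_arm", "data": {"offset": [[2.4,-5.4,3.5],[2.6,-5.1,3.7],[2.8,-4.8,4],[3,-4.5,4.2],[3.1,-4.2,4.5]], "angular": [[0,0,0],[0,0,0],[0,0,0],[0,0,0],[0,0,0]], "gripper": [10,10,10,10,10]}}

```text
time: 24.78
eef_pos: [0.6004, 0.0053, 0.1022]
eef_rot: [0.037, 0.883, -0.072, 0.462]
wrist_force: [-0.8, -2.2, -0.6]
width: 0.0109
gripper_force: 19.8
```

```bash
python3 s.py
```

```text
tcp scope mm [-118.2   25.3  102.2] carrier x -94.0 yaw err 0.0011 tilt 0.9646
F scope [-0.5 -2.3 -0.6] j [ 0.01   0.312  2.381  3.423  0.526 -1.716] w 0.01087447252096984 t 24.775
```

{"op": "move_arm", "data": {"offset": [[3.2,-3.8,4.7],[3.4,-3.5,4.9],[3.5,-3.1,5],[3.6,-2.7,5.2],[3.7,-2.3,5.3]], "angular": [[0,0,0],[0,0,0],[0,0,0],[0,0,0],[0,0,0]], "gripper": [10,10,10,10,10]}}

```text
time: 25.4
eef_pos: [0.633, 0.0156, 0.1022]
eef_rot: [0.037, 0.883, -0.072, 0.462]
wrist_force: [-1.1, -0.7, 0.3]
width: 0.0112
gripper_force: 19.8
```

```bash
python3 s.py
```

```text
tcp scope mm [-87.7  40.7 102.2] carrier x -63.5 yaw err 0.0015 tilt 0.9646
F scope [-1.  -0.9  0.3] j [ 0.036  0.353  2.308  3.483  0.499 -1.758] w 0.011218269745413007 t 25.4
```

Last stretch, then 2 mm rows into the stop.

{"op": "move_arm", "data": {"offset": [[3.8,-1.9,5.4],[3.8,-1.5,5.5],[3.9,-1.1,5.6],[3,-0.4,4.3],[1.5,-0.1,2.1]], "angular": [[0,0,0],[0,0,0],[0,0,0],[0,0,0],[0,0,0]], "gripper": [10,10,10,10,10]}}

```text
time: 26.02
eef_pos: [0.6612, 0.0157, 0.1022]
eef_rot: [0.037, 0.883, -0.072, 0.462]
wrist_force: [-2.4, -1.6, 0.2]
width: 0.0114
gripper_force: 19.8
```

```bash
python3 s.py
```

```text
tcp scope mm [-59.8  45.4 102.2] carrier x -35.6 yaw err 0.0011 tilt 0.9645
F scope [-2.2 -2.   0.2] j [ 0.034  0.386  2.248  3.498  0.473 -1.776] w 0.011385317504966665 t 26.025
```

{"op": "move_arm", "data": {"offset": [[1.1,0,1.6],[1.1,0,1.6],[1.1,0,1.6],[0,0,0],[0,0,0]], "angular": [[0,0,0],[0,0,0],[0,0,0],[0,0,0],[0,0,0]], "gripper": [10,10,10,10,10]}}

```text
time: 26.65
eef_pos: [0.6641, 0.0154, 0.1018]
eef_rot: [0.037, 0.883, -0.071, 0.462]
wrist_force: [-17.5, -0.3, 12.8]
width: 0.011
gripper_force: 21.5
```

```bash
python3 s.py
```

```text
tcp scope mm [-56.9  45.6 101.8] carrier x -32.7 yaw err 0.0019 tilt 0.963
F scope [-17.2  -3.1  12.8] j [ 0.033  0.39   2.241  3.496  0.469 -1.778] w 0.010982862979807167 t 26.65
```

{"op": "move_arm", "data": {"offset": [[0,0,0],[0,0,0],[0,0,0],[0,0,0],[0,0,0]], "angular": [[0,0,0],[0,0,0],[0,0,0],[0,0,0],[0,0,0]], "gripper": [30,30,30,30,30]}}

```text
time: 27.28
eef_pos: [0.6669, 0.015, 0.1022]
eef_rot: [0.037, 0.883, -0.072, 0.462]
wrist_force: [-0.8, -0.6, 0.1]
width: 0.0304
gripper_force: 0.0
```

{"op": "move_arm", "data": {"offset": [[0,0,-8],[0,0,-20],[0,0,-40],[0,0,-40],[0,0,-20]], "angular": [[0,0,0],[0,0,0],[0,0,0],[0,0,0],[0,0,0]], "gripper": [30,30,30,30,30]}}

```text
time: 27.9
eef_pos: [0.5609, 0.0321, 0.1758]
eef_rot: [0.036, 0.883, -0.072, 0.462]
wrist_force: [-0.5, 0.3, 0.7]
width: 0.0302
gripper_force: 0.0
```

```bash
python3 - <<'E'
from h import *
from s import rep
st=bot.get_state();np.save("st6",st,allow_pickle=True);rep(st)
im=bot.read_camera("wrist")
cv2.imwrite("pics/w6.png",cv2.resize(im,(800,600),interpolation=cv2.INTER_CUBIC))
C=cam("wrist",st);q=[.7130,-.0387,-.1615];c,s=np.cos(q[2]),np.sin(q[2])
X=np.array([[-.072,.045],[-.072,-.065]])@np.array([[c,-s],[s,c]]).T+q[:2]
print("expected pin top, pivot px(800)",proj(np.c_[X,[.124,.088]],C)*1.5625)
E
```

```text
tcp scope mm [-161.5   45.4  175.8] carrier x -137.3 yaw err 0.0021 tilt 0.9648
F scope [-0.6  0.2  0.7] j [ 0.098  0.035  2.45   3.779  0.359 -2.026] w 0.03019465313765279 t 27.9
expected pin top, pivot px(800) [[403.81233531 282.70213179]
 [578.2423117  317.92807637]]
```

View pics/w6.png

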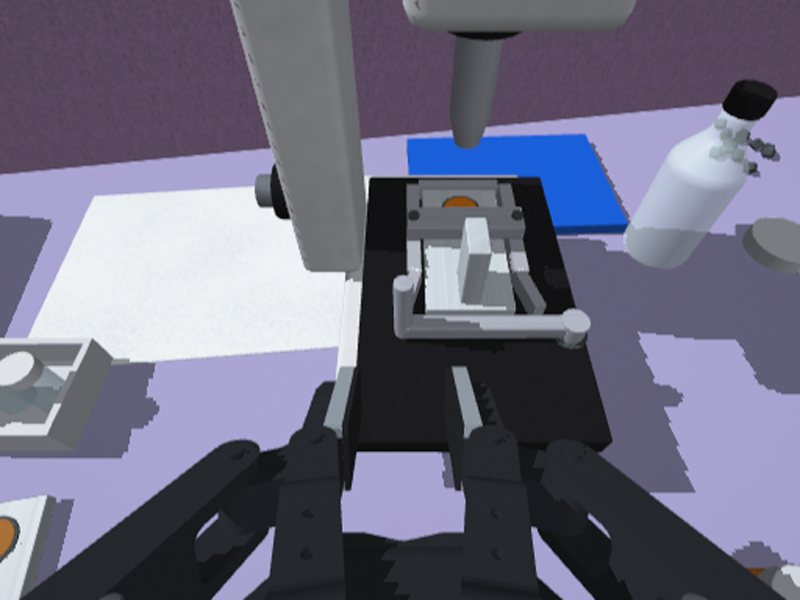

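The picture shows the latch straight across behind the carrier. Its pin top is at (404, 283), where I expected it for the closed position, and the carrier is home under the bar. The gripper is clear of everything.

```bash
python3 -c "
from plant import bot
print(bot.job_done())"
```

```text
the job is handed in; nothing more can be done
None
```

The narrow carrier is fully home against the end stop, the latch is swung to its stop behind it, and I handed the job in at about 28 s with the gripper clear and nothing else disturbed.

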